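# Fetch a jar from the coasting spice carousel

## Task

Give the spice carousel a moderate push by its orange knob and let go, so that it coasts round on its own; without touching it, bring the gripper close over the red-capped jar (within 2 cm sideways of the cap's centre, the point between the finger pads no more than 6 cm above the cap's top) and follow the jar round for four seconds on end while the carousel is still clearly turning. Then take the red-capped jar off the carousel, moving or at rest, and stand it upright in the middle of the white coaster. Do not whirl the carousel, tip any jar or disturb the mug, and leave the other jars standing on the carousel.

Things in the scene. Friction and masses are not known exactly. Their poses are not given: they have to be found in the camera images.
- carousel (a joint): Turning angle of the spice carousel's tray (rad, counter-clockwise from above positive, no stops, either way allowed); 0 at the start. Free-running: tray 1.6 kg nominal, inertia with jars about 0.03 kg m2, drag 0.002 N m plus 0.002 N m per rad/s, so a push to 1.2 rad/s lasts ten seconds or so. Under 0.2 rad/s counts as no longer turning, over 2.5 rad/s as whirling.
- hub (a point): Centre of the carousel on its vertical axis, level with its inner floor, 30 mm above the worktop. The tray is round brown wood, 320 mm across, floor covered in dark rubber; its rim is 5 mm thick, its top 42 mm above the worktop. A flat steel disc, 52 mm across, stands 14 mm above the floor in the middle.
- knob_top (a point): Centre of the top face of the carousel's push knob: an upright orange cylinder of 26 mm diameter and 48 mm tall on a steel stem of 12 mm diameter, fixed to the tray 130 mm from its axis; the top is 130 mm above the worktop. It turns with the tray.
- jar_red: The spice jar to fetch: amber glass, red cap, round, 44 mm diameter, 85 mm tall, about 0.15 kg. Loose, standing on the rubber floor of the carousel with its axis about 100 mm from the carousel's axis; next jar or knob at least 100 mm away centre to centre. Origin at the centre of its underside, z along its axis.
- cap_red (a point): Centre of the top of the red cap, 85 mm above the jar's underside (115 mm above the worktop while on the carousel).
- coaster: Square white ceramic coaster, 100 x 100 x 8 mm, fixed to the worktop. Origin at the centre of its underside on the worktop; its top is 8 mm up.
- jar_green: green-capped spice jar, a loose bystander on the tray: same shape and size as the red-capped one; origin at the centre of its underside.
- jar_white: white-capped spice jar, a loose bystander on the tray: same shape and size as the red-capped one; origin at the centre of its underside.
- jar_blue: blue-capped spice jar, a loose bystander on the tray: same shape and size as the red-capped one; origin at the centre of its underside.
- mug: Blue mug, 80 mm diameter, 90 mm tall, handle at its +y side, a loose bystander on the worktop. Origin at the centre of its underside.
Things that resemble listed ones, but are neither listed nor needed, are in the scene too. What is meant by the coaster is not black, and is the smaller of those in its own colour.

How it is judged (in metres and radians):
On the way, in this order (a step that is already met when the one before it is completed fails the run):
1. The carousel turns by itself, faster than 0.2 rad/s, with the robot not touching it, its jars or its knob ((velocity of joint carousel above 0.2 rad/s or velocity of joint carousel below -0.2 rad/s) and contact force between each of the arm, the fingers and carousel below 0.2 N and contact force between the fingers and jar_red below 0.2 N and contact force between the fingers and jar_green below 0.2 N and contact force between the fingers and jar_white below 0.2 N and contact force between the fingers and jar_blue below 0.2 N), for 0.2 s.
2. For 4 s on end the tool stays within 30 mm sideways and 75 mm of the red cap's top centre, the carousel coasting untouched over 0.2 rad/s, the jar still on it over 80 mm from the axis (all of step 1 and horizontal distance between the grasp point and cap_red below 0.03 m and distance between the grasp point and cap_red below 0.075 m and horizontal distance between jar_red and hub between 0.08 and 0.14 m and height (world z) of jar_red below 0.042 m), for 4 s.
At the end, for the whole second after the job is handed in: The red-capped jar stands at rest upright (within 0.2 rad) on the coaster, its axis within 25 mm of the coaster's centre; the other three jars stand upright on the carousel's floor; the mug is within 30 mm of where it was (horizontal distance between jar_red and coaster below 0.025 m and height (world z) of jar_red between 0.004 and 0.014 m and linear speed of jar_red below 0.03 m/s and contact force between jar_red and coaster above 0.3 N and angle between each of jar_red, jar_green, jar_white, jar_blue's own z axis and vertical below 0.2 rad and horizontal distance between each of jar_green, jar_white, jar_blue and hub below 0.14 m and height (world z) of jar_green between 0.024 and 0.042 m and height (world z) of jar_white between 0.024 and 0.042 m and height (world z) of jar_blue between 0.024 and 0.042 m and distance of mug from where it was at the start of the episode below 0.03 m); the robot touches nothing.
It fails at once if The carousel is whirled faster than 2.5 rad/s (velocity of joint carousel above 2.5 rad/s or velocity of joint carousel below -2.5 rad/s).
It fails at once if A jar is tipped by more than 0.6 rad (angle between any of jar_red, jar_green, jar_white, jar_blue's own z axis and vertical above 0.6 rad).
It fails at once if Another jar leaves the carousel's floor (horizontal distance between any of jar_green, jar_white, jar_blue and hub above 0.15 m or height (world z) of any of jar_green, jar_white, jar_blue above 0.05 m).
It fails at once if The mug is pushed by more than 30 mm (distance of mug from where it was at the start of the episode above 0.03 m).
It also fails if it takes over 64 s, if anything falls off the work surface, if the arm or the gripper's body presses on something with over 40 N, if the wrist force passes 120 N, or if a joint passes its speed limit or range.

## Robot

A 7-joint arm with a two-finger parallel gripper is mounted at the origin on the work surface. World frame = base frame: x ahead of the robot, y to its left, z up, the work surface at z = 0. Lengths are in m, angles in degrees, forces in N, time in s.
With the tool pointing down it reaches from about 0.425 to 0.875 m from the base axis. Payload 4.7 kg.
Tool frame: the origin (TCP) lies on the centre line of the jaws, within the pads' length; the fingertips stand 17 mm ahead of it and the grasp point (between the pads) lies 2 mm behind it; z points along the fingers, y is the line along which they close (so a half turn about z gives the same grasp; the last joint's range is limited). The gripper opens to 87 mm and grips with 3 to 60 N. Pads are 19 mm wide; open, the fingers measure 117 mm over their backs; the gripper's body (75 mm by 190 mm) begins 51 mm behind the grasp point.
Start: joints at [77.183, 18.392, -4.016, 83.108, 1.295, 78.541, -3.26], TCP at [0.153, -0.632, 0.24] pointing down, gripper open.
Joint ranges: [-163.93, 163.93], [-17.29, 119.83], [-79.2, 71.16], [3.27, 140.29], [-89.18, 269.18], [5.43, 117.66], [-154.24, 154.24]. Speed limits (degrees/s): [147.25, 147.25, 180, 180, 180, 180, 180].

## Interface

Orientations are given as [roll, pitch, yaw] about the fixed x, y, z axes, in that order (R = Rz(yaw) Ry(pitch) Rx(roll)).
In Python, from cell import env, read_camera gives the robot as it stands.
- The arm moves only by the shell command python3 -m jog 'ROWS' [FORCE]. ROWS is JSON, a list of rows, each a list of 5 numbers: the opening, from 0 (shut) to 1 (fully open), then the shift along the tool's x, y, z each as a share of 0.02 m, from -1 to 1, then the turn about the tool's z as a share of 45 degrees, from -1 to 1. In form: [[gripper, x, y, z, yaw], ...]. A call has 1 to 12 rows; each row shifts and turns the commanded pose from where the row before left it, along the tool's axes as they then stand; what a row does not reach is not made up. A row lasts 1/12 s, in which the tool goes at most 41.7 mm and 7.16 degrees, less where a joint would pass 70% of its speed; a pose out of reach is approached as far as the arm can. A call with a number of a shift or a turn outside -1 to 1 is refused whole. A call with a gripper value outside its range is refused whole. The fingers move at their own pace and stop on an object; FORCE is the grip in N (left out, the last holds). Time passes only in rows, so rows that do not move let the fingers close. It gives the time, the measured TCP pose, the force, the opening and the grip force at its end, in the units of the state.
- env.get_obs(): the state, without advancing time (a new reading comes with each control period).
- read_camera(name): name is "side" or "top"; returns a dict with "color" (420x560x3 uint8, red, green, blue), "range_z" (420x560 float32, m along the optical axis (not along the pixel's ray), 0 where there is no reading), "mtx" (3x3 intrinsics, pixels), "world_from_camera" (4x4, takes a point from camera to world coordinates). Camera axes: x right, y down, z forward; pixel columns grow to the right and rows downward; lengths in m; the calibration is good to about 2 mm. A picture is of the moment at which its call begins.
- env.sign_off(): hands the job in; it is judged then, once.
The state is a dict: "time_s": time; "qpos": joint angles; "joint_velocities": joint speeds; "effort": joint torques, N m; "tool_pos": TCP position; "tool_rot": TCP orientation; "force": force on the tool from outside, world axes, zero at the start; "wrist_torque": the same for the moment, N m; "grip_width": finger opening in m; "grasp_force": force on a finger pad.
Only numpy, scipy, OpenCV 4.12 (cv2) and the standard library are available. Lean on these libraries where they do the work, as an engineer would, in place of code of your own. Each camera call takes 0.05 s, during which the arm holds its last target. There are 200 camera calls.

## Working session

There is one attempt and no reset: what is moved stays moved. The work goes in short steps, Python scripts to look and compute and a shell command to move; the robot and the scene stay as the last step left them, time stands still between calls to the robot, and variables do not carry over. Pictures are saved under pics/ and viewed, at most 10 in all, crops included, and the job is handed in when it is done.

```bash
ls; mkdir -p pics; python3 - <<'E'
from cell import env, read_camera
import cv2,numpy as np
for n in("side","top"):
    c=read_camera(n); cv2.imwrite(f"pics/{n}0.png",c["color"][:,:,::-1]); np.savez(f"{n}0.npz",**c)
    print(n,c["mtx"].round(1).tolist(),c["world_from_camera"].round(3).tolist())
o=env.get_obs(); print({k:np.round(v,3).tolist() for k,v in o.items()})
E
```

```text
pics
side [[502.0, 0.0, 277.8], [0.0, 502.0, 211.1], [0.0, 0.0, 1.0]] [[-0.936, -0.232, 0.265, 0.221], [-0.352, 0.578, -0.736, 0.772], [0.018, -0.782, -0.623, 0.876], [0.0, 0.0, 0.0, 1.0]]
top [[541.8, 0.0, 283.2], [0.0, 541.8, 207.1], [0.0, 0.0, 1.0]] [[0.026, -0.997, 0.076, 0.462], [-1.0, -0.026, 0.011, -0.148], [-0.009, -0.076, -0.997, 1.413], [0.0, 0.0, 0.0, 1.0]]
{'time_s': 0.1, 'qpos': [77.184, 18.435, -4.016, 83.17, 1.294, 78.542, -3.262], 'joint_velocities': [-0.017, -0.083, 0.011, -0.12, 0.05, -0.097, -0.004], 'effort': [-0.0, -49.257, -0.406, -31.34, -0.064, 0.039, 0.0], 'tool_pos': [0.153, -0.631, 0.239], 'tool_rot': [-179.898, 0.005, 13.624], 'force': [0.843, 0.837, 0.831], 'wrist_torque': [-0.035, 0.027, -0.012], 'grasp_force': 0.0, 'grip_width': 0.087}
```

View pics/top0.png

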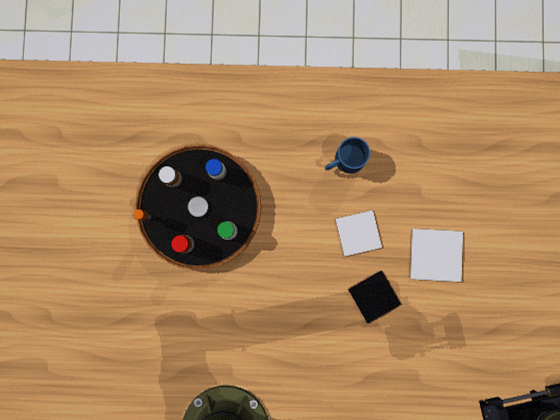

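View pics/side0.png

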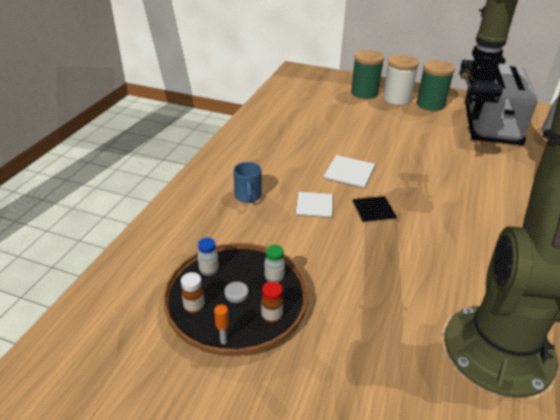

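The top view shows the carousel hub at (198,207), with the red cap at (180,243), green at (227,229), white at (167,175) and blue at (214,168). The knob is at (139,214) and the mug at (352,153). The smaller white coaster is at (359,233), with the larger white one at (437,255) and the black one at (374,296). The side view agrees.

```bash
cat > h.py <<'E'
import numpy as np,cv2
from cell import env, read_camera
def w(c,u,v,z):
    T=c["world_from_camera"]; d=T[:3,:3]@np.linalg.solve(c["mtx"],[u,v,1.]); p=T[:3,3]
    return p+d*(z-p[2])/d[2]
def blob(c,lo,hi,box):
    "centroid of HSV range within box u0,v0,u1,v1"
    h=cv2.cvtColor(c["color"],cv2.COLOR_RGB2HSV); m=cv2.inRange(h,lo,hi)
    k=np.zeros_like(m); u0,v0,u1,v1=box; k[v0:v1,u0:u1]=m[v0:v1,u0:u1]
    n,l,s,ce=cv2.connectedComponentsWithStats(k)
    if n<2: return None
    i=1+s[1:,4].argmax(); return ce[i],s[i,4]
E
python3 - <<'E'
from h import *
c=dict(np.load("top0.npz"))
for n,lo,hi,b,z in [("red",(0,180,120),(5,255,255),(120,140,265,270),.115),("green",(50,120,60),(80,255,255),(120,140,265,270),.115),
 ("blue",(105,150,100),(125,255,255),(120,140,265,270),.115),("white",(0,0,190),(180,60,255),(150,160,182,190),.115),("hub",(0,0,120),(180,60,255),(185,195,212,220),.044),
 ("knob",(6,200,120),(14,255,255),(125,200,150,230),.13),("coaster",(0,0,180),(180,60,255),(325,200,390,262),.008)]:
    r=blob(c,lo,hi,b); print(n,r and (r[0].round(1),r[1],w(c,*r[0],z).round(4)))
h=cv2.cvtColor(c["color"],cv2.COLOR_RGB2HSV); print(h[155,352],h[229,227],h[243,180],h[214,139])
im=cv2.resize(c["color"][135:280,125:275],None,fx=4,fy=4,interpolation=cv2.INTER_CUBIC);cv2.imwrite("pics/crop1.png",im[:,:,::-1])
E
```

```text
red (array([179.4, 243.3]), np.int32(216), array([0.4681, 0.1122, 0.115 ]))
green (array([225. , 229.4]), np.int32(223), array([0.5043, 0.0042, 0.115 ]))
blue (array([213.4, 166.5]), np.int32(212), array([0.6557, 0.0375, 0.115 ]))
white (array([166.6, 174.2]), np.int32(183), array([0.6342, 0.1502, 0.115 ]))
hub (array([197.5, 206.3]), np.int32(304), array([0.5634, 0.0843, 0.044 ]))
knob (array([138.3, 213.9]), np.int32(82), array([0.5353, 0.2101, 0.13  ]))
coaster (array([358.3, 232.6]), np.int32(1438), array([ 0.5086, -0.3287,  0.008 ]))
[107 141  67] [ 66 178 143] [  1 225 202] [ 13 224 200]
```

View pics/crop1.png

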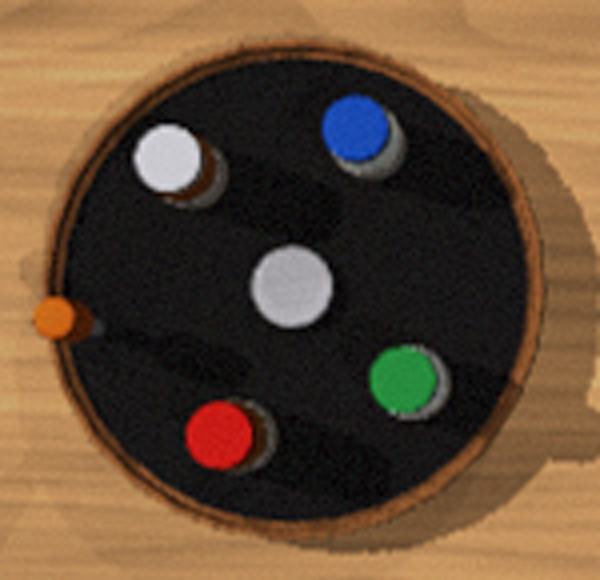

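```bash
python3 -m jog '[[0,0,0,0,0.151],[0,0,0,0,0.151],[0,0.5,-0.5,0,0],[0,1,-1,0,0],[0,1,-1,0,0],[0,1,-1,0,0],[0,1,-1,0,0],[0,1,-1,0,0]]' 20
```

```text
time_s: 0.77
tool_pos: [0.2646, -0.5194, 0.2393]
tool_rot: [-180.0, 0.0, 0.3]
force: [0.0, -0.7, 0.2]
grip_width: 0.0415
grasp_force: 0.0
```

```bash
python3 -m jog '[[0,1,-1,0,0],[0,1,-1,0,0],[0,1,-1,0,0],[0,1,-1,0,0],[0,1,-1,0,0],[0,1,-1,0,0],[0,1,-1,0,0],[0,1,-1,0,0],[0,1,-1,0,0],[0,1,-1,0,0],[0,1,-1,0,0],[0,0,-1,0,0]]'
python3 -m jog '[[0,0,-1,0,0],[0,0,-1,0,0],[0,0,-1,0,0],[0,0,-1,0,0],[0,0,-1,0,0],[0,0,-1,0,0],[0,0,-1,0,0],[0,0,-1,0,0],[0,0,-1,0,0],[0,0,-1,0,0],[0,0,-1,0,0],[0,0,-1,0,0]]'
python3 -m jog '[[0,0,-1,0,0],[0,0,-1,0,0],[0,0,-1,0,0],[0,0,-1,0,0],[0,0,-1,0,0],[0,0,-1,0,0],[0,0,-1,0,0],[0,0,-1,0,0],[0,0,-1,0,0],[0,0,-1,0,0]]'
```

```text
time_s: 1.77
tool_pos: [0.4862, -0.2776, 0.2391]
tool_rot: [-179.9, -0.1, 0.5]
force: [0.2, 0.6, 0.3]
grip_width: 0.0004
grasp_force: 0.0
time_s: 2.77
tool_pos: [0.4819, -0.0394, 0.2392]
tool_rot: [180.0, 0.0, 0.3]
force: [-0.1, 0.7, 0.4]
grip_width: 0.0005
grasp_force: 0.0
time_s: 3.6
tool_pos: [0.4814, 0.1602, 0.2392]
tool_rot: [179.9, 0.0, 0.3]
force: [0.1, -0.7, -0.4]
grip_width: 0.0002
grasp_force: 0.0
```

```bash
python3 -m jog '[[0,0,-1,0,0],[0,0,-1,0,0],[0,0,-0.8,0,0],[0,0,0,1,0],[0,0,0,1,0],[0,0,0,1,0],[0,0,0,1,0],[0,0,0,1,0],[0,0,0,1,0],[0,0,0,0.5,0]]'
cat > m.py <<'E'
from h import *
from scipy.optimize import least_squares
hub=np.array([.5634,.0843]); base=dict(red=(.0993,163.7),green=(.0996,233.5),blue=(.1035,-26.9),knob=(.129,102.6))
S=dict(red=((0,180,110),(5,255,255),.115,110),green=((50,120,60),(80,255,255),.115,110),blue=((112,170,100),(125,255,255),.115,110),knob=((8,200,110),(14,255,255),.13,50))
box=dict(top=(120,130,270,285),side=(155,225,325,360))
def meas(cam="top",v=True):
    "tray angle (deg) per visible cap"
    t=env.get_obs()["time_s"]; c=read_camera(cam); R={}
    for n,(lo,hi,z,a) in S.items():
        if cam=="side" and n=="knob": continue
        r=blob(c,lo,hi,box[cam])
        if r is None or r[1]<a: continue
        p=w(c,*r[0],z)[:2]-hub; rr=np.hypot(*p)
        if abs(rr-base[n][0])>.012: continue
        R[n]=round((np.degrees(np.arctan2(p[1],p[0]))-base[n][1]+180)%360-180,1)
    return t,R,c
E
python3 - <<'E'
from m import *
t,R,c=meas(); print(t,R); t,R2,s=meas("side"); print(t,R2,env.get_obs()["tool_pos"])
im=np.hstack([cv2.resize(c["color"][130:290,110:280],None,fx=2.3,fy=2.3),cv2.resize(s["color"][200:360,150:320],None,fx=2.3,fy=2.3)])
cv2.imwrite("pics/p2.png",im[:,:,::-1]); print(im.shape)
E
```

```text
time_s: 4.43
tool_pos: [0.4802, 0.2144, 0.107]
tool_rot: [179.9, 0.2, 0.3]
force: [-0.1, -1.4, -1.0]
grip_width: 0.0003
grasp_force: 0.0
4.4333 {'red': np.float64(0.1), 'green': np.float64(-0.0), 'knob': np.float64(0.0)}
4.4833 {'green': np.float64(-4.9)} [0.48050684 0.21433962 0.10775517]
(368, 782, 3)
```

View pics/p2.png

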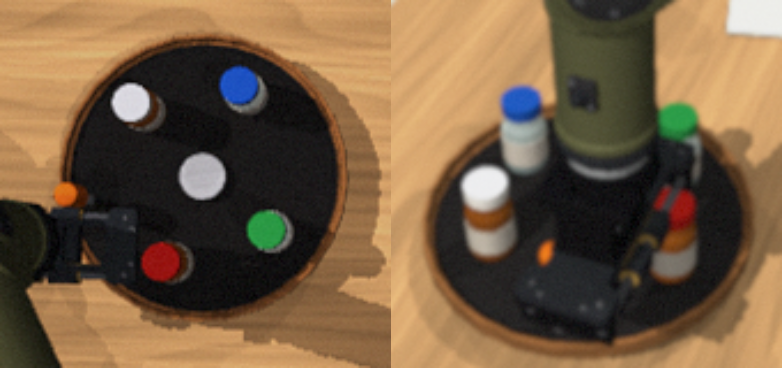

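The knob is just ahead (+x) of the closed fingers and its way is clear. I'll push clockwise along +x, lift, then measure.

```bash
sed -i 's/(112,170,100)/(105,150,100)/' m.py
cat > plan.py <<'E'
from m import *
import sys,json,os
L=json.load(open("log.json")) if os.path.exists("log.json") else []
for _ in range(int(sys.argv[1])):
    t,R,c=meas(); R={k:float(v) for k,v in R.items()}
    print(round(t,3),R)
    if R: L.append((t,float(np.rad2deg(np.angle(np.median(np.exp(1j*np.radians(list(R.values())))))))))
json.dump(L,open("log.json","w"))
A=np.array(L); T=A[:,0]; th=np.radians(np.unwrap(A[:,1],period=360)); t0=T[0]
def mod(p,t):
    s=t-t0; k=np.exp(p[2])/15; e=np.exp(-k*s)
    return p[0]-((p[1]+1)/k*(1-e)-s)
f=least_squares(lambda p:np.r_[(mod(p,T)-th)/.01,(p[1]-1.4)/.3,p[2]/.5],[th[0],1.4,0]).x
o=env.get_obs(); n=o["time_s"]; k=np.exp(f[2])/15
print("w now",round((f[1]+1)*np.exp(-k*(n-t0))-1,3),"k",np.exp(f[2]).round(2),"res deg",np.degrees(mod(f,T)-th).round(1)[-4:])
p=np.array(o["tool_pos"]); print("tool",p.round(3),n)
def tgt(t): a=np.radians(163.7)+mod(f,t); return hub+.098*np.array([np.cos(a),np.sin(a)])
print("err now mm",((p[:2]-tgt(n))*1e3).round(1)); q=p[:2].copy(); out=[]
for i in range(12):
    d=np.clip((tgt(n+(i+1)/12)-q)/.02,-1,1).round(2); q=q+d*.02
    out.append([1,float(d[0]),float(-d[1]),0,0])
print(json.dumps(out).replace(" ",""), "rest mm",((tgt(n+1)-q)*1e3).round(1))
E
python3 -m jog '[[0,0.25,0,0,0],[0,0.25,0,0,0],[0,0.25,0,0,0],[0,0.25,0,0,0],[0,0.25,0,0,0],[0,0.25,0,0,0],[0,0.4,0,0,0],[0,0.55,0,0,0],[0,0.7,0,0,0],[0,0.8,0,0,0],[0,0.8,0,0,0],[0,0.3,0,0,0]]'
python3 -m jog '[[0,0,0,-1,0],[0,0,0.2,-1,0],[0,0.2,0.4,-0.5,0]]'
python3 plan.py 2
```

```text
time_s: 5.53
tool_pos: [0.5866, 0.2136, 0.1092]
tool_rot: [-180.0, -0.1, -0.1]
force: [-0.4, -0.3, 0.0]
grip_width: 0.0001
grasp_force: 0.0
time_s: 5.78
tool_pos: [0.5879, 0.2045, 0.1616]
tool_rot: [-179.9, -0.1, 0.2]
force: [0.2, -0.1, 0.3]
grip_width: 0.0002
grasp_force: 0.0
5.783 {'red': -62.4, 'green': -62.7, 'blue': -62.1, 'knob': -62.4}
5.833 {'red': -66.5, 'green': -67.3, 'blue': -66.6, 'knob': -66.9}
w now 1.448 k 1.0 res deg [-0.1  0.1]
tool [0.59  0.201 0.161] 5.8833
err now mm [31.5 18.8]
[[1,-0.99,0.94,0,0],[1,0.58,0.08,0,0],[1,0.56,0.14,0,0],[1,0.53,0.21,0,0],[1,0.51,0.26,0,0],[1,0.46,0.31,0,0],[1,0.42,0.37,0,0],[1,0.38,0.4,0,0],[1,0.32,0.44,0,0],[1,0.27,0.47,0,0],[1,0.21,0.48,0,0],[1,0.16,0.51,0,0]] rest mm [0.1 0. ]
```

The carousel is coasting at about 1.45 rad/s clockwise, so I'll join the jar now.

```bash
python3 -m jog '[[1,-0.3,0.5,0,0],[1,0.1,0.4,0,0],[1,0.4,0.25,0,0],[1,0.53,0.21,0,0],[1,0.51,0.26,0,0],[1,0.46,0.31,0,0],[1,0.42,0.37,0,0],[1,0.38,0.4,0,0],[1,0.32,0.44,0,0],[1,0.27,0.47,0,0],[1,0.21,0.48,0,0],[1,0.16,0.51,0,0]]'
python3 plan.py 1
```

```text
time_s: 6.88
tool_pos: [0.6572, 0.1095, 0.1595]
tool_rot: [180.0, 0.0, 0.0]
force: [-0.1, -0.1, -0.7]
grip_width: 0.0725
grasp_force: 0.0
6.883 {'knob': -154.8}
w now 1.374 k 0.95 res deg [ 0.  -0.1  0. ]
tool [0.658 0.106 0.159] 6.9333
err now mm [-2.9 13.3]
[[1,0.16,1.0,0,0],[1,-0.04,0.77,0,0],[1,-0.11,0.54,0,0],[1,-0.16,0.52,0,0],[1,-0.22,0.49,0,0],[1,-0.27,0.46,0,0],[1,-0.31,0.43,0,0],[1,-0.36,0.38,0,0],[1,-0.39,0.34,0,0],[1,-0.41,0.3,0,0],[1,-0.45,0.25,0,0],[1,-0.46,0.2,0,0]] rest mm [ 0. -0.]
```

```bash
python3 -m jog '[[1,0.16,1,0,0],[1,-0.04,0.77,0,0],[1,-0.11,0.54,0,0],[1,-0.16,0.52,0,0],[1,-0.22,0.49,0,0],[1,-0.27,0.46,0,0],[1,-0.31,0.43,0,0],[1,-0.36,0.38,0,0],[1,-0.39,0.34,0,0],[1,-0.41,0.3,0,0],[1,-0.45,0.25,0,0],[1,-0.46,0.2,0,0]]'
python3 plan.py 1
```

```text
time_s: 7.93
tool_pos: [0.5955, -0.0035, 0.1595]
tool_rot: [180.0, 0.0, 0.0]
force: [0.2, 0.0, 0.2]
grip_width: 0.0869
grasp_force: 0.0
7.933 {'blue': 130.9}
w now 1.123 k 1.36 res deg [ 0.1 -0.1  0.1 -0. ]
tool [ 0.594 -0.004  0.159] 7.9833
err now mm [-5.1  2.6]
[[1,-0.17,0.27,0,0],[1,-0.44,0.11,0,0],[1,-0.44,0.06,0,0],[1,-0.43,0.02,0,0],[1,-0.43,-0.01,0,0],[1,-0.42,-0.05,0,0],[1,-0.41,-0.09,0,0],[1,-0.4,-0.12,0,0],[1,-0.37,-0.15,0,0],[1,-0.36,-0.17,0,0],[1,-0.34,-0.2,0,0],[1,-0.31,-0.23,0,0]] rest mm [-0.  -0.1]
```

```bash
python3 -m jog '[[1,-0.17,0.27,0,0],[1,-0.44,0.11,0,0],[1,-0.44,0.06,0,0],[1,-0.43,0.02,0,0],[1,-0.43,-0.01,0,0],[1,-0.42,-0.05,0,0],[1,-0.41,-0.09,0,0],[1,-0.4,-0.12,0,0],[1,-0.37,-0.15,0,0],[1,-0.36,-0.17,0,0],[1,-0.34,-0.2,0,0],[1,-0.31,-0.23,0,0]]'
python3 plan.py 1
```

```text
time_s: 8.98
tool_pos: [0.5054, 0.0086, 0.1596]
tool_rot: [180.0, -0.0, 0.0]
force: [-0.4, -1.1, -0.9]
grip_width: 0.087
grasp_force: 0.0
8.983 {'green': 69.9, 'blue': 69.5}
w now 0.914 k 1.41 res deg [-0.1 -0.1  0.2 -0.1]
tool [0.504 0.01  0.16 ] 9.0333
err now mm [3.  1.4]
[[1,-0.43,-0.18,0,0],[1,-0.25,-0.26,0,0],[1,-0.23,-0.27,0,0],[1,-0.21,-0.29,0,0],[1,-0.18,-0.29,0,0],[1,-0.16,-0.3,0,0],[1,-0.14,-0.31,0,0],[1,-0.11,-0.3,0,0],[1,-0.09,-0.31,0,0],[1,-0.07,-0.31,0,0],[1,-0.04,-0.31,0,0],[1,-0.03,-0.31,0,0]] rest mm [ 0.  -0.1]
```

```bash
python3 -m jog '[[1,-0.43,-0.18,0,0],[1,-0.25,-0.26,0,0],[1,-0.23,-0.27,0,0],[1,-0.21,-0.29,0,0],[1,-0.18,-0.29,0,0],[1,-0.16,-0.3,0,0],[1,-0.14,-0.31,0,0],[1,-0.11,-0.3,0,0],[1,-0.09,-0.31,0,0],[1,-0.07,-0.31,0,0],[1,-0.04,-0.31,0,0],[1,-0.03,-0.31,0,0]]'
python3 plan.py 1
```

```text
time_s: 10.03
tool_pos: [0.4672, 0.0775, 0.1595]
tool_rot: [180.0, -0.0, 0.0]
force: [-0.3, 0.8, -0.1]
grip_width: 0.0868
grasp_force: 0.0
10.033 {'green': 19.6, 'blue': 19.5}
w now 0.735 k 1.41 res deg [-0.1  0.2 -0.1  0. ]
tool [0.467 0.079 0.16 ] 10.0833
err now mm [ 1.7 -3.3]
[[1,-0.08,-0.46,0,0],[1,0.02,-0.29,0,0],[1,0.04,-0.29,0,0],[1,0.05,-0.27,0,0],[1,0.07,-0.27,0,0],[1,0.07,-0.26,0,0],[1,0.1,-0.25,0,0],[1,0.1,-0.24,0,0],[1,0.11,-0.22,0,0],[1,0.12,-0.22,0,0],[1,0.13,-0.21,0,0],[1,0.14,-0.19,0,0]] rest mm [0.  0.1]
```

```bash
python3 -m jog '[[1,-0.08,-0.46,0,0],[1,0.02,-0.29,0,0],[1,0.04,-0.29,0,0],[1,0.05,-0.27,0,0],[1,0.07,-0.27,0,0],[1,0.07,-0.26,0,0],[1,0.1,-0.25,0,0],[1,0.1,-0.24,0,0],[1,0.11,-0.22,0,0],[1,0.12,-0.22,0,0],[1,0.13,-0.21,0,0],[1,0.14,-0.19,0,0]]'
python3 plan.py 1
```

```text
time_s: 11.08
tool_pos: [0.4849, 0.1407, 0.1595]
tool_rot: [180.0, 0.0, 0.0]
force: [0.6, -1.1, -0.9]
grip_width: 0.0869
grasp_force: 0.0
11.083 {'green': -20.1, 'blue': -20.2, 'knob': -20.6}
w now 0.572 k 1.41 res deg [ 0.2 -0.1 -0.   0. ]
tool [0.485 0.142 0.16 ] 11.1333
err now mm [-1.  -3.3]
[[1,0.2,-0.34,0,0],[1,0.15,-0.17,0,0],[1,0.15,-0.16,0,0],[1,0.16,-0.14,0,0],[1,0.16,-0.14,0,0],[1,0.17,-0.13,0,0],[1,0.16,-0.11,0,0],[1,0.17,-0.11,0,0],[1,0.16,-0.1,0,0],[1,0.17,-0.09,0,0],[1,0.16,-0.08,0,0],[1,0.16,-0.07,0,0]] rest mm [0.1 0.1]
```

```bash
python3 -m jog '[[1,0.2,-0.34,0,0],[1,0.15,-0.17,0,0],[1,0.15,-0.16,0,0],[1,0.16,-0.14,0,0],[1,0.16,-0.14,0,0],[1,0.17,-0.13,0,0],[1,0.16,-0.11,0,0],[1,0.17,-0.11,0,0],[1,0.16,-0.1,0,0],[1,0.17,-0.09,0,0],[1,0.16,-0.08,0,0],[1,0.16,-0.07,0,0]]'
python3 plan.py 1
```

```text
time_s: 12.13
tool_pos: [0.5243, 0.1732, 0.1595]
tool_rot: [180.0, 0.0, 0.0]
force: [0.3, -0.3, 0.4]
grip_width: 0.0872
grasp_force: 0.0
12.133 {'red': -51.8, 'green': -50.9, 'blue': -50.8, 'knob': -50.9}
w now 0.427 k 1.4 res deg [-0.1 -0.1 -0.1  0.1]
tool [0.525 0.173 0.16 ] 12.1833
err now mm [-2.3 -1.9]
[[1,0.28,-0.16,0,0],[1,0.16,-0.05,0,0],[1,0.15,-0.05,0,0],[1,0.16,-0.04,0,0],[1,0.15,-0.03,0,0],[1,0.14,-0.03,0,0],[1,0.15,-0.03,0,0],[1,0.14,-0.02,0,0],[1,0.13,-0.01,0,0],[1,0.14,-0.01,0,0],[1,0.12,-0.01,0,0],[1,0.13,-0.0,0,0]] rest mm [-0.   0.1]
```

One more second of following, for margin.

```bash
python3 -m jog '[[1,0.28,-0.16,0,0],[1,0.16,-0.05,0,0],[1,0.15,-0.05,0,0],[1,0.16,-0.04,0,0],[1,0.15,-0.03,0,0],[1,0.14,-0.03,0,0],[1,0.15,-0.03,0,0],[1,0.14,-0.02,0,0],[1,0.13,-0.01,0,0],[1,0.14,-0.01,0,0],[1,0.12,-0.01,0,0],[1,0.13,0,0,0]]'
python3 plan.py 1
```

```text
time_s: 13.18
tool_pos: [0.5612, 0.1819, 0.1595]
tool_rot: [180.0, 0.0, 0.0]
force: [0.5, 0.6, -0.5]
grip_width: 0.0872
grasp_force: 0.0
13.183 {'red': -76.0, 'green': -73.4, 'blue': -72.8, 'knob': -72.9}
w now 0.295 k 1.4 res deg [-0.1 -0.2 -0.   0.1]
tool [0.562 0.182 0.159] 13.2333
err now mm [-2.  -0.5]
[[1,0.22,-0.02,0,0],[1,0.11,0.0,0,0],[1,0.11,0.01,0,0],[1,0.11,0.01,0,0],[1,0.1,0.01,0,0],[1,0.1,0.01,0,0],[1,0.09,0.01,0,0],[1,0.09,0.02,0,0],[1,0.09,0.01,0,0],[1,0.08,0.02,0,0],[1,0.07,0.02,0,0],[1,0.08,0.01,0,0]] rest mm [-0.  -0.1]
```

```bash
python3 -m jog '[[1,0.22,-0.02,0,0],[1,0.11,0,0,0],[1,0.11,0.01,0,0],[1,0.11,0.01,0,0],[1,0.1,0.01,0,0],[1,0.1,0.01,0,0],[1,0.09,0.01,0,0],[1,0.09,0.02,0,0],[1,0.09,0.01,0,0],[1,0.08,0.02,0,0],[1,0.07,0.02,0,0],[1,0.08,0.01,0,0]]'
python3 -m jog '[[1,0.07,0.01,0,0],[1,0.06,0.02,0,0],[1,0.06,0.02,0,0],[1,0.05,0.02,0,0],[1,0.05,0.02,0,0],[1,0.04,0.01,0,0],[1,0.04,0.01,0,0],[1,0.03,0.01,0,0],[1,0.03,0.01,0,0],[1,0.02,0,0,0],[1,0.02,0,0,0],[1,0.01,0,0,0]]'
python3 -m jog '[[1,0,0,0,0],[1,0,0,0,0],[1,0,0,0,0],[1,0,0,0,0],[1,0,0,0,0],[1,0,0,0,0],[1,0,0,0,0],[1,0,0,0,0],[1,0,0,0,0],[1,0,0,0,0],[1,0,0,0,0],[1,0,0,0,0]]'
python3 - <<'E'
from m import *
for _ in range(2):
    t,R,c=meas(); print(t,R)
th=np.median(list(R.values())); a=np.radians(163.7+th); t=hub+.0993*np.array([np.cos(a),np.sin(a)])
print("jar",t,env.get_obs()["tool_pos"]); s=read_camera("side")
im=np.hstack([cv2.resize(c["color"][130:290,110:280],None,fx=2.3,fy=2.3),cv2.resize(s["color"][200:360,150:320],None,fx=2.3,fy=2.3)])
cv2.imwrite("pics/p3.png",im[:,:,::-1])
E
```

```text
time_s: 14.23
tool_pos: [0.5861, 0.1796, 0.1595]
tool_rot: [180.0, 0.0, 0.0]
force: [0.6, 0.3, 0.7]
grip_width: 0.0872
grasp_force: 0.0
time_s: 15.23
tool_pos: [0.5956, 0.1772, 0.1595]
tool_rot: [180.0, 0.0, 0.0]
force: [0.7, -0.4, 0.8]
grip_width: 0.0873
grasp_force: 0.0
time_s: 16.23
tool_pos: [0.5956, 0.1772, 0.1595]
tool_rot: [180.0, 0.0, 0.0]
force: [-0.4, -0.6, -0.3]
grip_width: 0.0869
grasp_force: 0.0
16.2333 {'red': np.float64(-99.2), 'green': np.float64(-95.6), 'blue': np.float64(-96.2), 'knob': np.float64(-96.0)}
16.2833 {'red': np.float64(-99.3), 'green': np.float64(-95.6), 'blue': np.float64(-96.1), 'knob': np.float64(-96.0)}
jar [0.60116016 0.17614041] [0.59559026 0.17713079 0.15950415]
```

View pics/p3.png

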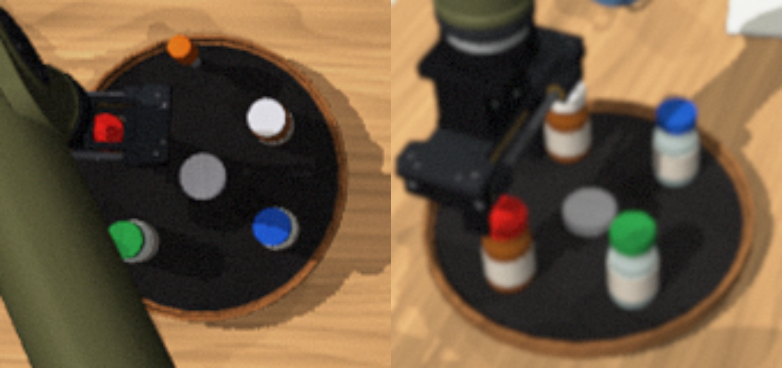

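The carousel is at rest. In the top view the red cap sits between the open jaws, with the other jars standing clear. Now to centre, descend and grip.

```bash
python3 -m jog '[[1,0.27,0.05,0,0],[1,0,0,0.7,0],[1,0,0,0.8,0],[1,0,0,0.8,0],[1,0,0,0.8,0],[1,0,0,0.55,0],[1,0,0,0,0],[0,0,0,0,0],[0,0,0,0,0],[0,0,0,0,0],[0,0,0,0,0],[0,0,0,0,0]]' 20
python3 -m jog '[[0,0,0,0,0],[0,0,0,0,0],[0,0,0,0,0],[0,0,0,0,0],[0,0,0,0,0],[0,0,0,0,0]]'
```

```text
time_s: 17.38
tool_pos: [0.6015, 0.1763, 0.0873]
tool_rot: [-180.0, -0.1, 0.0]
force: [1.0, -0.8, -0.2]
grip_width: 0.0614
grasp_force: 0.0
time_s: 17.88
tool_pos: [0.6012, 0.1763, 0.0867]
tool_rot: [-180.0, -0.0, 0.0]
force: [-0.2, -0.1, 0.8]
grip_width: 0.0432
grasp_force: 20.0
```

```bash
python3 -m jog '[[0,0,0,-0.3,0],[0,0,0,-0.6,0],[0,0,0,-1,0],[0,0,0,-1,0],[0,0,0,-1,0],[0,0,0,-1,0],[0,0,0,-1,0],[0,0,0,-1,0],[0,-0.1,0.4,-0.5,0],[0,-0.2,0.8,0,0],[0,-0.2,1,0,0],[0,-0.2,1,0,0]]'
python3 -m jog '[[0,-0.2,1,0,0],[0,-0.2,1,0,0],[0,-0.2,1,0,0],[0,-0.2,1,0,0],[0,-0.2,1,0,0],[0,-0.2,1,0,0],[0,-0.2,1,0,0],[0,-0.2,1,0,0],[0,-0.2,1,0,0],[0,-0.2,1,0,0],[0,-0.2,1,0,0],[0,-0.2,1,0,0]]'
python3 -m jog '[[0,-0.2,1,0,0],[0,-0.2,1,0,0],[0,-0.2,1,0,0],[0,-0.2,1,0,0],[0,-0.2,1,0,0],[0,-0.2,1,0,0],[0,-0.2,1,0,0],[0,-0.1,0.8,0,0],[0,0,0.4,0,0],[0,0,0,0,0]]'
```

```text
time_s: 18.88
tool_pos: [0.5864, 0.1113, 0.2348]
tool_rot: [180.0, 0.0, 0.1]
force: [-0.3, -0.3, -2.3]
grip_width: 0.0429
grasp_force: 20.0
time_s: 19.88
tool_pos: [0.5382, -0.1293, 0.2346]
tool_rot: [180.0, 0.0, 0.0]
force: [0.1, 0.3, -1.8]
grip_width: 0.0434
grasp_force: 20.0
time_s: 20.72
tool_pos: [0.5084, -0.2944, 0.2343]
tool_rot: [180.0, 0.0, -0.2]
force: [0.5, -0.2, -2.5]
grip_width: 0.0435
grasp_force: 20.0
```

```bash
python3 -m jog '[[0,0,0.9,0,0],[0,0,0.8,0.3,0],[0,0,0,0.8,0],[0,0,0,1,0],[0,0,0,1,0],[0,0,0,1,0],[0,0,0,1,0],[0,0,0,1,0],[0,0,0,1,0],[0,0,0,0.6,0],[0,0,0,0.3,0],[0,0,0,0.1,0]]'
python3 - <<'E'
from h import *
print(env.get_obs()["tool_pos"],env.get_obs()["force"])
s=read_camera("side");cv2.imwrite("pics/p4.png",cv2.resize(s["color"][90:240,210:430],None,fx=3,fy=3)[:,:,::-1])
E
```

```text
time_s: 21.72
tool_pos: [0.5089, -0.3257, 0.0713]
tool_rot: [-179.9, 0.1, 0.1]
force: [-0.6, 0.3, -0.8]
grip_width: 0.043
grasp_force: 20.0
[ 0.5088865  -0.32567427  0.07129599] [-0.5540699   0.32190701 -0.84723721]
```

View pics/p4.png

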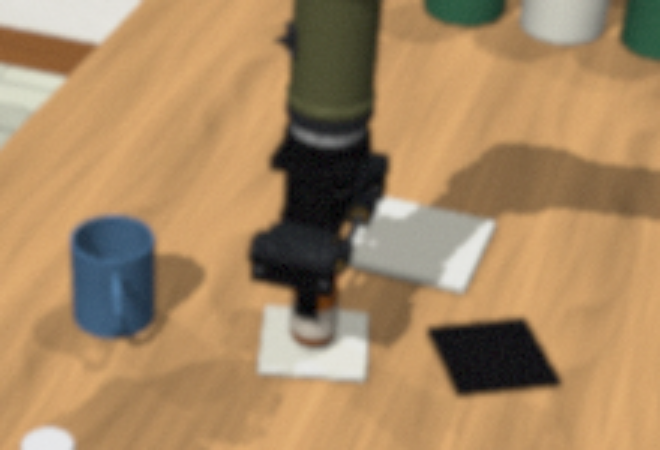

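The jar hangs about 6 mm over the middle of the small white coaster (crop pixel 313,345), and the mug stands undisturbed. Now to lower it slowly until contact.

```bash
python3 -m jog '[[0,0,0.1,0.1,0],[0,0,0,0.1,0],[0,0,0,0.05,0],[0,0,0,0.03,0],[0,0,0,0,0]]'
```

```text
time_s: 22.18
tool_pos: [0.5094, -0.328, 0.0673]
tool_rot: [180.0, -0.0, 0.0]
force: [0.5, -0.3, -1.7]
grip_width: 0.0432
grasp_force: 20.0
```

```bash
python3 -m jog '[[0,0,0,0.05,0],[0,0,0,0.04,0],[0,0,0,0.03,0],[0,0,0,0.02,0],[0,0,0,0,0],[0,0,0,0,0]]'
```

```text
time_s: 22.68
tool_pos: [0.5096, -0.3279, 0.0647]
tool_rot: [180.0, -0.0, 0.0]
force: [-1.3, 0.8, 3.7]
grip_width: 0.0433
grasp_force: 20.0
```

There is contact: the vertical force went from -1.7 to +3.7 N. Release and retreat.

```bash
python3 -m jog '[[0.7,0,0,0,0],[1,0,0,0,0],[1,0,0,0,0],[1,0,0,0,0],[1,0,0,0,0],[1,0,0,0,0],[1,0,0,0,0],[1,0,0,0,0],[1,0,0,-0.2,0],[1,0,0,-0.5,0],[1,0,0,-0.8,0],[1,0,0,-1,0]]'
python3 -m jog '[[1,0,0,-1,0],[1,0,0,-1,0],[1,0,0,-1,0],[1,0,0,-1,0],[1,0,0,-1,0],[1,0,0.5,-0.5,0],[1,0,1,0,0],[1,-0.3,1,0,0],[1,-0.3,1,0,0],[1,-0.3,1,0,0],[1,-0.3,1,0,0],[1,-0.3,1,0,0]]'
python3 -m jog '[[1,-0.3,1,0,0],[1,-0.3,1,0,0],[1,-0.3,1,0,0],[1,-0.3,1,0,0],[1,0,0,0,0],[1,0,0,0,0],[1,0,0,0,0],[1,0,0,0,0],[1,0,0,0,0],[1,0,0,0,0]]'
python3 - <<'E'
from h import *
c=read_camera("top");s=read_camera("side")
r=blob(c,(0,180,110),(5,255,255),(300,180,420,280)); print(r and w(c,*r[0],.093))
r=blob(c,(0,0,180),(180,60,255),(325,200,390,262)); print(r)
im=np.hstack([cv2.resize(c["color"][130:310,110:480],None,fx=1.25,fy=1.25),cv2.resize(s["color"][120:345,150:450],None,fx=1,fy=1)])
cv2.imwrite("pics/p5.png",im[:,:,::-1])
E
```

```text
time_s: 23.68
tool_pos: [0.5087, -0.3275, 0.1144]
tool_rot: [-179.9, 0.1, 0.0]
force: [-1.5, -0.2, -0.0]
grip_width: 0.0867
grasp_force: 0.0
time_s: 24.68
tool_pos: [0.4792, -0.4589, 0.2254]
tool_rot: [179.9, -0.0, 0.1]
force: [-0.1, 0.3, -0.1]
grip_width: 0.0871
grasp_force: 0.0
time_s: 25.52
tool_pos: [0.4562, -0.5369, 0.2247]
tool_rot: [180.0, -0.0, 0.1]
force: [-0.5, -0.4, 0.9]
grip_width: 0.0871
grasp_force: 0.0
[ 0.50935303 -0.32606967  0.093     ]
(array([354.63970588, 231.59558824]), np.int32(952))
```

View pics/p5.png

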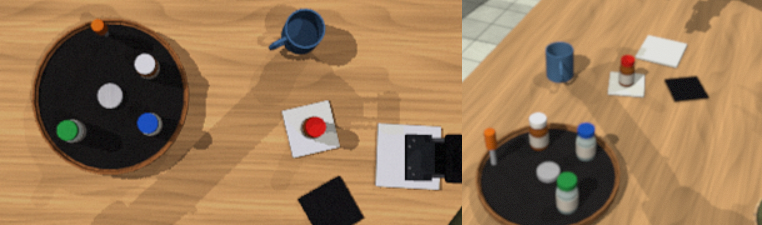

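The red jar stands upright in the middle of the small white coaster, about 3 mm off centre. The three other jars are standing on the tray, the mug is untouched and the gripper is clear.

```bash
python3 -c "
from cell import env; print(env.sign_off())"
```

```text
the job is handed in; nothing more can be done
None
```

I pushed the carousel to about 1.45 rad/s, followed the red jar for about six seconds, and stood the jar upright on the small white coaster, about 3 mm off centre; the job is handed in (no verdict was returned).

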